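# Timed return-spring check on the assembly bench

### The arm

A 7-joint arm with a two-finger parallel gripper is mounted at the origin on the work surface. World frame = base frame: x ahead of the robot, y to its left, z up, the work surface at z = 0. Lengths are in m, angles in rad, forces in N, time in s.
With the tool pointing down it reaches from about 0.425 to 0.925 m from the base axis. Payload 6.8 kg.
Tool frame: the origin (TCP) lies on the centre line of the jaws, within the pads' length; the fingertips stand ahead of it and the grasp point (between the pads) lies 11 mm behind it (r.tcp_to_tips is the z of the fingertips in the tool frame, in m); z points along the fingers, y is the line along which they close (so a half turn about z gives the same grasp; the last joint's range is limited). The gripper opens to 85 mm and grips with 20 to 120 N. Pads are 22 mm wide; open, the fingers measure 114 mm over their backs; the gripper's body (76 mm by 85 mm) begins 54 mm behind the grasp point. The pads swing forward as they close: fully open they stand 13 mm farther back than shut.
Start: joints at [1.113, 0.477, 0.022, 1.555, -0.011, 1.109, -0.083], TCP at [0.231, -0.634, 0.239] pointing down, gripper open.
Joint ranges: [-2.96, 2.96], [-0.34, 2.1], [-1.41, 1.46], [0.24, 2.44], [-1.37, 4.51], [0.17, 1.92], [-2.96, 2.96]. Speed limits (rad/s): [2.39, 2.39, 3.14, 3.14, 3.14, 3.14, 3.14].

### API

Orientations are given as a rotation vector (axis times angle).
In Python, from bench import r, optics gives the robot as it stands.
- The arm moves only by the shell command python3 -m creep 'ROWS' [FORCE]. ROWS is a JSON object whose one key "rows" holds a list of rows, each a list of 7 numbers: the shift along the tool's x, y, z in units of 25 mm (1.0 is 25 mm), then the turn, a rotation vector about the tool's x, y, z in units of 8 degrees (1.0 is 8 degrees), then the finger opening in mm, from 0 to 85.4. A call has 1 to 10 rows; each row is the pose to reach, as a shift and turn from the pose commanded when the call began, along the tool's axes at that moment; what a row does not reach only later rows make up. A row lasts 1/8 s, in which the tool goes at most 62.5 mm and 10.7 degrees, less where a joint would pass 70% of its speed; a pose out of reach is approached as far as the arm can. A call with a gripper value outside its range is refused whole. The fingers move at their own pace and stop on an object; FORCE is the grip in N (left out, the last holds). Time passes only in rows, so rows that repeat a pose let the fingers close. It gives the time, the measured TCP pose, the force, the opening and the grip force at its end, in the units of the state.
- r.get_obs(): the state, without advancing time (a new reading comes with each control period).
- optics.grab_frame(name): name is "scene" or "top" or "wrist"; returns a dict with "color" (400x640x3 uint8, blue, green, red), "K" (3x3 intrinsics, pixels), "R" (3x3) and "t" (3): a world point X has camera coordinates R X + t. Camera axes: x right, y down, z forward; pixel columns grow to the right and rows downward; lengths in m; the calibration is good to about 2 mm. A picture is of the moment at which its call begins. There is no depth.
- r.hand_in(): hands the job in; it is judged then, once.
The state is a dict: "clock": time; "joints": joint angles; "qvel": joint speeds; "tau": joint torques, N m; "tcp_pos": TCP position; "orientation": TCP orientation; "contact_force": force on the tool from outside, world axes, zero at the start; "moment": the same for the moment, N m; "grip_width": finger opening in m; "gripper_force": force on a finger pad.
Only numpy, scipy, OpenCV 4.12 (cv2) and the standard library are available. Lean on these libraries where they do the work, as an engineer would, in place of code of your own. Each camera call takes 0.05 s, during which the arm holds its last target. There are 200 camera calls.

### The job

Run the timed return-spring check: first wind the clockwork timer fully, turning its wing key clockwise (in several bites) until the key's pointer comes up against the stop pin. Then pull the black handle of the spring-loaded slide on the jig out until the slide's pointer stands at the index clip, and finish while still holding it there with the gripper, because the spring pulls it back if you let go. Do not shift the index clip, and leave the other things on the bench where they are.

Things in the scene. Friction and masses are not known exactly. Their poses are not given: they have to be found in the camera images.
- jig: Spring check jig, bolted down; place and yaw vary: grey base plate 260 x 130 x 12 mm (x -110..+150, y -83..+47 mm), a lying aluminium spring tube (x +55..+145 mm, top 60 mm above the bench), a ruled rail along its -y edge. Origin: on the bench under the handle bar at rest. Its x axis points from handle to tube: pull along -x, roughly towards the robot.
- slide (a joint): How far the slide is pulled out, m: 0 at rest, 0.085 at the end of its travel. The spring pulls it back with about 5 N at rest, growing 1 N per 10 mm (12 N at 70 mm), and returns it to 0 when let go. Readable while held.
- slide_grip (a point): Centre of the grip on the slide's black T handle, 78 mm above the bench. The crossbar is 12 mm thick (jig x), 70 mm wide (jig y) and 30 mm high, from 60 to 90 mm above the bench. Axes parallel to the jig's. Pinch the bar from above across its 12 mm thickness; at rest its centre is 55 mm in front of the spring tube.
- slide_pointer (a point): Tip of the slide's thin steel pointer (3 mm wide), which points sideways (jig -y) from the slide's foot to the ruled rail: 53 mm beside the handle's centre, 32 mm above the bench, at the same jig x as the handle bar's centre, moving with it. Axes parallel to the jig's.
- mark (a point): The mark: middle of the inner face of the black index clip on the ruled rail (10 mm wide along jig x, 22 mm deep, about 20 mm high), 32 mm above the bench, 56 mm beside the handle's path, 30 to 70 mm out (jig -x) from the pointer's rest place. Axes parallel to the jig's. A push of 12 N would slide the clip: leave it. The pointer passes 3 mm beside it.
- timer: Clockwork timer, bolted down left or right of the jig: square steel foot 110 x 110 x 8 mm, round grey case 92 mm across with a black ruled dial 48 mm above the bench. Origin: on the bench on the key's axis. A stop pin, 6 mm across and 8 mm high, stands on the dial 36 mm from the axis, 2.92 rad clockwise (from above) from the timer's x axis.
- key (a joint): How far the key is wound, rad, growing clockwise seen from above: at 0 its pointer lies along the timer's x axis, at 2.8 it meets the stop pin. Starts between 0 and 0.6. A ratchet-like drag keeps it where it is left; turning takes about 0.13 N m at first, 0.2 N m when wound.
- key_grip (a point): Grip point of the wing key, on its axis, 78 mm above the bench; x axis along the wing towards the white pointer. The wing is an upright steel blade 44 mm long, 9 mm thick, 28 mm high (58 to 86 mm above the bench); the pointer lies below it, close over the dial, reaching 38 mm from the axis. Pinch the blade from above across its thickness.
- housing_a: Bystander: red power-tool motor housing standing upright, 96 mm across, 105 mm high, with a low loop handle reaching 127 mm to its own +x; origin under its middle.
- housing_b: Bystander: a second red motor housing of the same shape; origin under its middle.
- screwdriver: Bystander: screwdriver lying on the bench between robot and equipment.
- wrench: Bystander: wrench lying on the bench at the left, near the robot.
- bearing: Bystander: steel bearing ring lying flat, 30 mm across and 12 mm high, between the timer and the jig.
- collar: Bystander: brass collar, 26 mm across and 20 mm high, between the timer and the jig, farther away.
- can: Bystander: black canister standing upright, 72 mm across and 110 mm high, at the left.
Mind the look-alikes: they are no part of the job. Leave any orange look-alike of the timer alone.

How it is judged:
On the way, in this order (a step that is already met when the one before it is completed fails the run):
1. the timer key is wound to its stop while the slide is still at rest (value of joint key above 2.6 rad and value of joint slide below 0.012 m), for 0.2 s.
2. the slide's pointer stands at the index clip, pulled by the gripper (x of slide_pointer in the frame of mark between -0.005 and 0.005 m and contact force between the fingers and jig above 3 N and value of joint key above 2.6 rad), for 0.3 s.
At the end, for the whole second after the job is handed in: Through the last second the slide's pointer stays within 5 mm of the middle of the index clip, the gripper's fingers hold the slide (more than 3 N), and the key is wound to within 0.2 rad of its stop (all of step 2); the arm keeps its last pose, push and grip.
It fails at once if the index clip was shifted by more than 5 mm (distance of mark from where it was at the start of the episode above 0.005 m).
It fails at once if a bystander was moved by more than 30 mm (distance of any of housing_a, housing_b, screwdriver, wrench, bearing, collar, can from where it was at the start of the episode above 0.03 m).
It also fails if it takes over 54 s, if anything falls off the work surface, if the arm or the gripper's body presses on something with over 40 N, if the wrist force passes 120 N, or if a joint passes its speed limit or range.

## Working session

There is one attempt and no reset: what is moved stays moved. The work goes in short steps, Python scripts to look and compute and a shell command to move; the robot and the scene stay as the last step left them, time stands still between calls to the robot, and variables do not carry over. Pictures are saved under pics/ and viewed, at most 10 in all, crops included, and the job is handed in when it is done.

```bash
ls; mkdir -p pics; python3 - <<'E'
from bench import r, optics
import cv2,numpy as np,pickle
d={}
for n in("scene","top","wrist"):
    f=optics.grab_frame(n);d[n]=f;cv2.imwrite(f"pics/{n}0.png",f["color"])
    print(n,f["K"].round(1).tolist(),(-f["R"].T@f["t"]).round(3))
pickle.dump(d,open("f0.pkl","wb"))
print(r.get_obs(),r.tcp_to_tips)
E
```

```text
pics
scene [[381.0, 0.0, 315.6], [0.0, 381.0, 201.8], [0.0, 0.0, 1.0]] [0.782 0.531 0.898]
top [[510.3, 0.0, 328.1], [0.0, 510.3, 196.9], [0.0, 0.0, 1.0]] [ 0.185 -0.017  1.466]
wrist [[323.5, 0.0, 318.2], [0.0, 323.5, 203.2], [0.0, 0.0, 1.0]] [ 0.31  -0.605  0.374]
{'clock': 0.15, 'joints': array([ 1.11288946,  0.47761222,  0.02237374,  1.55619334, -0.01146556,
        1.10929891, -0.08310297]), 'qvel': array([ 0.0020129 , -0.0025232 , -0.00103752, -0.00301138, -0.0015449 ,
        0.00026659,  0.00045683]), 'tau': array([ 1.70779946e-03, -5.96921432e+01,  1.60957664e+00, -2.81487858e+01,
        1.26402374e-02,  6.52806499e-03, -2.20397123e-05]), 'tcp_pos': array([ 0.23115717, -0.63372695,  0.23856135]), 'orientation': array([-3.09234979e+00, -5.46456406e-01,  5.91576264e-04]), 'contact_force': array([-0.19746281, -0.06157673,  0.00070542]), 'moment': array([-0.00501199,  0.07026721,  0.01553789]), 'gripper_force': 0.0, 'grip_width': 0.08517886041970854} 0.008
```

View pics/top0.png

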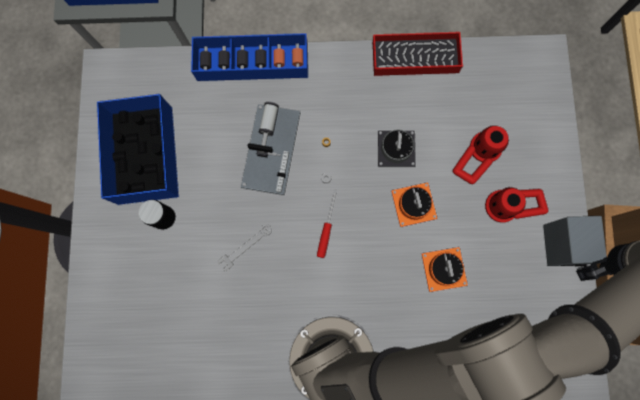

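View pics/scene0.png

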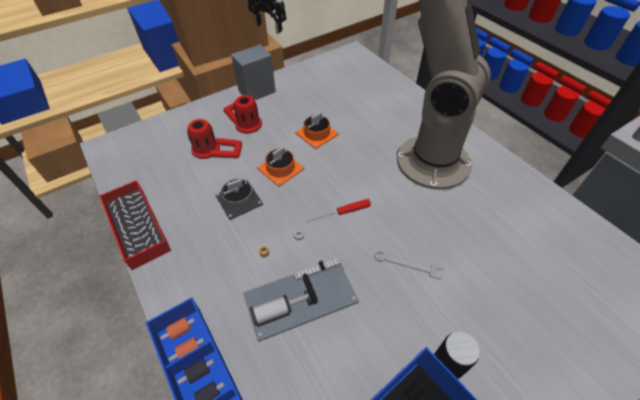

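Three timers are in the top view. Those at (414,203) and (444,268) have orange feet and are look-alikes. The one at (397,147) has a grey steel foot and stands beside the jig (270,148), so it fits the description. I'll confirm it in an enlarged crop.

```bash
cat > h.py <<'E'
import numpy as np,cv2
def ray(f,u,v,z):
    d=f["R"].T@np.linalg.solve(f["K"],[u,v,1.]);c=-f["R"].T@f["t"]
    return c+d*(z-c[2])/d[2]
def proj(f,X):
    p=f["K"]@(f["R"]@np.asarray(X,float)+f["t"]);return p[:2]/p[2]
def tri(f,a,g,b):
    P=[q["K"]@np.c_[q["R"],q["t"]] for q in(f,g)]
    X=cv2.triangulatePoints(P[0],P[1],np.array(a,float),np.array(b,float)).ravel();return X[:3]/X[3]
E
python3 - <<'E'
import pickle,cv2,numpy as np
from h import *
d=pickle.load(open("f0.pkl","rb"))
t=d["top"]["color"];s=d["scene"]["color"]
z=lambda im,x,y,w,h,k:cv2.resize(im[y:y+h,x:x+w],None,fx=k,fy=k,interpolation=cv2.INTER_CUBIC)
A=z(t,372,122,50,50,6);B=z(t,235,95,70,105,5)
C=z(s,210,170,60,50,5)
o=np.zeros((560,660,3),np.uint8)
o[:300,:300]=A;o[:525,305:655]=B;o[305:555,:300]=C
cv2.imwrite("pics/c1.png",o)
for n,u,v,h in(("timer",397,147,.008),("jig",270,148,.012)):print(n,ray(d["top"],u,v,h))
E
```

```text
timer [ 0.59833936 -0.20821139  0.008     ]
jig [0.60540947 0.16672991 0.012     ]
```

View pics/c1.png

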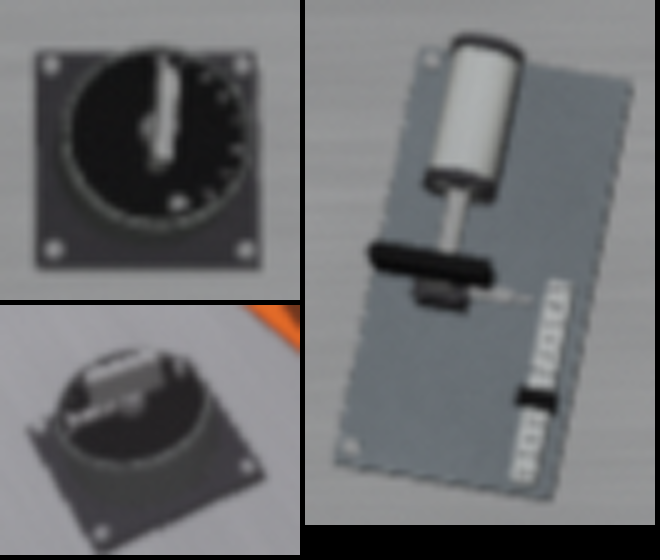

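The crop confirms it: square grey foot, black dial, wing key pointing roughly to world +x, and the stop pin at the bottom (crop 178,203). The slide handle, pointer and clip at (537,398) in the crop are also clear. I'll bring the wrist camera over the timer to measure precisely.

```bash
python3 -m creep '{"rows":[[1.6,-1.1,0,0,0,0,85],[3.6,-2.5,0,0,0,0,85],[5.6,-3.9,0,0,0,0,85],[7.6,-5.3,0,0,0,0,85],[9.6,-6.6,0,0,0,0,85],[11.6,-8,0,0,0,0,85],[13.6,-9.4,0,0,0,0,85],[15.2,-10.4,0,0,0,0,85],[16.1,-11,0,0,0,0,85],[16.1,-11,0,0,0,0,85]]}' 40
python3 - <<'E'
from bench import r, optics
import cv2,numpy as np,pickle
from h import *
f=optics.grab_frame("wrist");pickle.dump(f,open("f1.pkl","wb"))
o=r.get_obs();print(o["joints"].round(3),o["tcp_pos"],o["orientation"],(-f["R"].T@f["t"]).round(3))
u,v=proj(f,[.595,-.208,.05]);print(u,v)
x,y=int(u)-110,int(v)-110;x=max(0,x);y=max(0,y);print(x,y)
cv2.imwrite("pics/w1.png",cv2.resize(f["color"][y:y+220,x:x+220],None,fx=2.7,fy=2.7,interpolation=cv2.INTER_CUBIC))
E
```

```text
clock: 1.4
tcp_pos: [0.5164, -0.2352, 0.2391]
orientation: [-3.091, -0.554, -0.0]
contact_force: [-0.2, -1.8, -0.1]
grip_width: 0.0851
gripper_force: 0.0
[ 0.464  0.309 -0.176  1.808  0.062  1.03  -0.955] [ 0.51526408 -0.23732345  0.23901261] [-3.09296656e+00 -5.49443239e-01  9.49886654e-04] [ 0.595 -0.206  0.374]
320.43889866867835 93.67115421090784
210 0
```

View pics/w1.png

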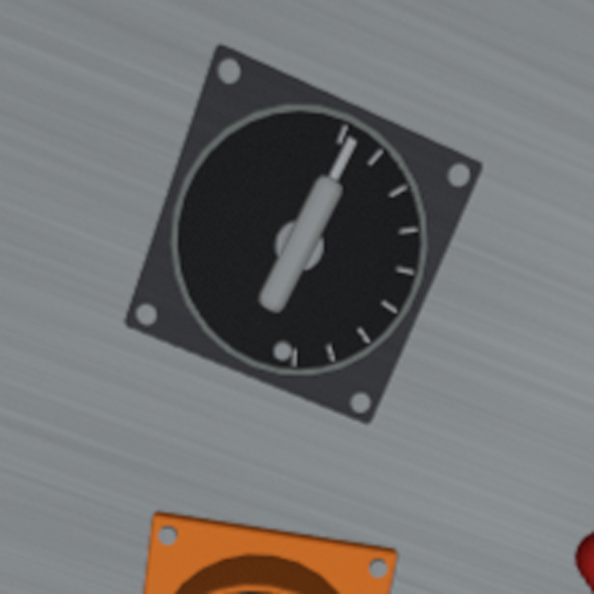

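Wrist crop (scale 2.7, origin (210,0)). The blade runs from (272,304) to (331,184), the pointer tip is at (352,140), the pin at (282,351) and the foot screws at (229,70), (459,175), (361,403) and (146,314).

```bash
python3 - <<'E'
import pickle;from h import *
f=pickle.load(open("f1.pkl","rb"))
w=lambda a,b,z:ray(f,210+(a+.5)/2.7-.5,(b+.5)/2.7-.5,z)
S=[w(*p,.008) for p in((229,70),(459,175),(361,403),(146,314))]
c=np.mean(S,0);print("foot",c,[np.linalg.norm(S[i]-S[i-1]) for i in range(4)])
g=f["color"];m=np.uint8((g.min(2)>95)*255)
# blade top, segmented
hsv=g[0:140,260:385];mask=np.uint8(hsv.min(2)>80)*255
n,l,st,ce=cv2.connectedComponentsWithStats(mask);
for i in range(1,n):
  if 200<st[i,4]<3000: print(st[i],ce[i])
a,b=w(272,304,.086),w(331,184,.086);p=w(352,140,.052);pin=w(282,351,.056)
an=lambda v:np.degrees(np.arctan2(v[1],v[0]))
mid=(a+b)/2
print("blade",mid,np.linalg.norm(b-a),an(b-a));print("ptr",np.linalg.norm(p-mid),an(p-mid),"pin",np.linalg.norm(pin[:2]-mid[:2]),an(pin-mid))
print("x axis",an(pin-mid)+np.degrees(2.92),an(S[0]-S[3]),an(S[1]-S[2]))
E
```

```text
foot [ 0.59758285 -0.20716792  0.008     ] [np.float64(0.09507580221875325), np.float64(0.09513807091402093), np.float64(0.09499918058074332), np.float64(0.09524479531154914)]
[ 14  39  94 100 567] [60.0670194  86.80599647]
[ 46  47  36  69 686] [62.55102041 86.09766764]
[  95   71   30   69 1071] [114.27637722 116.21288515]
[  0 122  43  18 408] [ 14.375     133.3995098]
blade [ 0.59758824 -0.20743714  0.086     ] 0.03974816051004483 -7.101576552511941
ptr 0.05083824361381449 -7.029240871545406 pin 0.036085028004184526 -169.97004248472356
x axis -2.666366306523173 -1.8311678264189004 -1.766650860886722
```

```bash
python3 -m creep '{"rows":[[1,0,0,0,0,-1.3,60],[2.5,0,0,0,0,-2.6,60],[3.5,0,0,0,0,-3.9,60],[3.5,0,0,0,0,-5.2,60],[3.5,0,0,0,0,-6.5,60],[3.5,0,0,0,0,-7.8,60],[3.5,0,0,0,0,-9.1,60],[3.5,0,0,0,0,-10.4,60],[3.5,0,0,0,0,-11.7,60],[3.5,0,0,0,0,-13,60]]}' 40
python3 -m creep '{"rows":[[0,0,0,0,0,-1.3,60],[0,0,0.5,0,0,-2.6,60],[0,0,1.5,0,0,-3.9,60],[0,0,2.5,0,0,-5.2,60],[0,0,3.2,0,0,-6.1,60],[0,0,3.2,0,0,-6.1,60],[0,0,3.2,0,0,-6.1,60]]}'
cat > s.py <<'E'
from bench import r
from scipy.spatial.transform import Rotation as Ro
import numpy as np
o=r.get_obs();M=Ro.from_rotvec(o["orientation"]).as_matrix()
print(o["clock"],"tcp",o["tcp_pos"].round(4),"yawx",np.degrees(np.arctan2(M[1,0],M[0,0])).round(2),"z",M[:,2].round(3),"j",o["joints"].round(2),"F",o["contact_force"].round(1),"m",o["moment"].round(2),"g",round(o["grip_width"],4),o["gripper_force"])
def to(p): print("shift units",(M.T@(np.array(p)-o["tcp_pos"])/.025).round(2))
E
python3 -c "
from s import *
to([.5976,-.2073,.070])"
```

```text
clock: 2.7
tcp_pos: [0.5962, -0.2104, 0.2389]
orientation: [-1.47, -2.776, 0.002]
contact_force: [-0.7, 0.4, 0.7]
grip_width: 0.0605
gripper_force: 0.0
clock: 3.58
tcp_pos: [0.5974, -0.2091, 0.1599]
orientation: [0.202, 3.135, -0.001]
contact_force: [0.3, -0.3, 0.2]
grip_width: 0.0601
gripper_force: 0.0
3.575 tcp [ 0.5974 -0.2091  0.1599] yawx 172.61 z [ 0.    -0.001 -1.   ] j [ 0.73  0.58 -0.69  1.7   0.43  1.01  1.34] F [ 0.3 -0.3  0.2] m [ 0.03 -0.05  0.03] g 0.0601 0.0
shift units [0.   0.07 3.6 ]
```

```bash
python3 -m creep '{"rows":[[0,0.07,1.5,0,0,0,45],[0,0.07,2.8,0,0,0,40],[0,0.07,3.4,0,0,0,40],[0,0.07,3.6,0,0,0,40],[0,0.07,3.6,0,0,0,0],[0,0.07,3.6,0,0,0,0],[0,0.07,3.6,0,0,0,0],[0,0.07,3.6,0,0,0,0]]}' 50
python3 s.py
```

```text
clock: 4.58
tcp_pos: [0.5985, -0.2072, 0.0707]
orientation: [0.198, 3.133, -0.002]
contact_force: [-1.6, -2.5, 6.4]
grip_width: 0.0079
gripper_force: 52.3
4.575 tcp [ 0.5985 -0.2072  0.0707] yawx 172.78 z [ 0.002 -0.002 -1.   ] j [ 0.69  0.69 -0.63  1.75  0.51  0.87  1.27] F [-1.6 -2.5  6.4] m [-0.48  0.29 -0.09] g 0.0079 52.32160449028015
```

```bash
python3 -m creep '{"rows":[[0,0,0,0,0,0.6,0],[0,0,0,0,0,1.5,0],[0,0,0,0,0,2.5,0],[0,0,0,0,0,3.5,0],[0,0,0,0,0,4.5,0],[0,0,0,0,0,5.5,0],[0,0,0,0,0,6.5,0],[0,0,0,0,0,7.5,0],[0,0,0,0,0,8,0],[0,0,0,0,0,8,0]]}' 60
python3 s.py
```

```text
clock: 5.82
tcp_pos: [0.5977, -0.2083, 0.0708]
orientation: [1.829, 2.551, -0.003]
contact_force: [-3.9, -4.0, 8.3]
grip_width: 0.0074
gripper_force: 60.3
5.825 tcp [ 0.5977 -0.2083  0.0708] yawx 108.71 z [ 0.001 -0.003 -1.   ] j [ 0.5   0.63 -0.37  1.77  0.3   0.8   0.31] F [-3.9 -4.   8.3] m [-0.94  0.62 -0.14] g 0.0074 60.349350571632385
```

```bash
python3 -m creep '{"rows":[[0,0,0,0,0,0.6,0],[0,0,0,0,0,1.6,0],[0,0,0,0,0,2.7,0],[0,0,0,0,0,3.8,0],[0,0,0,0,0,4.9,0],[0,0,0,0,0,6,0],[0,0,0,0,0,7.1,0],[0,0,0,0,0,8.2,0],[0,0,0,0,0,9.2,0],[0,0,0,0,0,9.2,0]]}'
python3 s.py
python3 -m creep '{"rows":[[0,0,0,0,0,0.5,0],[0,0,0,0,0,1,0],[0,0,0,0,0,1.5,0],[0,0,0,0,0,2,0],[0,0,0,0,0,2.2,0],[0,0,0,0,0,2.2,0]]}'
python3 s.py
```

```text
clock: 7.08
tcp_pos: [0.5963, -0.2079, 0.0707]
orientation: [2.994, 0.946, -0.004]
contact_force: [-8.0, -3.9, 12.0]
grip_width: 0.0076
gripper_force: 61.0
7.075 tcp [ 0.5963 -0.2079  0.0707] yawx 35.08 z [-0.002 -0.002 -1.   ] j [ 0.27  0.6  -0.05  1.79  0.04  0.76 -0.76] F [-8.  -3.9 12. ] m [-0.77  1.52 -0.06] g 0.0076 60.96859574317932
clock: 7.82
tcp_pos: [0.5961, -0.2076, 0.0707]
orientation: [3.104, 0.48, -0.004]
contact_force: [-7.5, -2.4, 14.0]
grip_width: 0.0077
gripper_force: 61.1
7.825 tcp [ 0.5961 -0.2076  0.0707] yawx 17.59 z [-0.002 -0.001 -1.   ] j [ 0.21  0.6   0.03  1.79 -0.02  0.75 -1.01] F [-7.5 -2.4 14. ] m [-0.6   1.76  0.14] g 0.0077 61.11122131347656
```

```bash
python3 -m creep '{"rows":[[0,0,0,0,0,0,60],[0,0,0,0,0,0,60],[0,0,-1,0,0,0,60],[0,0,-3,0,0,0,60],[0,0,-5,0,0,0,60],[0,0,-6.8,0,0,0,60],[0,0,-6.8,0,0,0,60]]}'
python3 - <<'E'
from s import *;import pickle;from h import *
f=pickle.load(open("f0.pkl","rb"))["top"]
w=lambda a,b,z:ray(f,235+(a-305+.5)/5-.5,95+(b+.5)/5-.5,z)
h=w(432,258,.09);c=w(537,396,.042);p=w(530,300,.032)
print(h,c,p)
H=[w(a,b,.012) for a,b in((432,60),(349,445))];d=H[0]-H[1];print(np.degrees(np.arctan2(d[1],d[0])))
# camera above between handle & clip
yaw=np.radians(79.2);g=(h+c)/2
t=g-.084*np.array([np.cos(yaw),np.sin(yaw),0]);t[2]=.24;print(t);to(t)
E
```

```text
clock: 8.7
tcp_pos: [0.6003, -0.2063, 0.2437]
orientation: [3.102, 0.482, 0.012]
contact_force: [-0.5, -0.4, -0.3]
grip_width: 0.06
gripper_force: 0.0
8.7 tcp [ 0.6003 -0.2063  0.2437] yawx 17.67 z [ 0.008 -0.001 -1.   ] j [ 0.2   0.4   0.04  1.66 -0.02  1.07 -1.01] F [-0.5 -0.4 -0.3] m [ 0.01 -0.    0.01] g 0.06 0.0
[0.58892263 0.18487579 0.09      ] [0.51925121 0.13175206 0.042     ] [0.5789321  0.13636328 0.032     ]
-11.755319373681507
[0.53834689 0.0758018  0.24      ]
shift units [  1.06 -11.5    0.11]
```

```bash
python3 -m creep '{"rows":[[0,-0.8,0,0,0,-1,60],[0.3,-2.5,0,0,0,-2.2,60],[0.5,-4.5,0,0,0,-3.4,60],[0.8,-6.6,0,0,0,-4.6,60],[1,-8.6,0,0,0,-5.8,60],[1,-10.3,0,0,0,-7,60],[1,-11.3,0,0,0,-7.6,60],[1,-11.5,0,0,0,-7.6,60],[1,-11.5,0,0,0,-7.6,60]]}'
python3 - <<'E'
from bench import optics
from s import *;import pickle;from h import *
f=optics.grab_frame("wrist");t=optics.grab_frame("top");pickle.dump((f,t),open("f2.pkl","wb"))
o=np.zeros((500,800,3),np.uint8);o[:,:]=cv2.resize(f["color"],(800,500),interpolation=cv2.INTER_CUBIC)
o[:200,600:800]=cv2.resize(t["color"][122:172,372:422],(200,200),interpolation=cv2.INTER_CUBIC)
cv2.imwrite("pics/w2.png",o)
E
```

```text
clock: 9.82
tcp_pos: [0.5347, 0.074, 0.239]
orientation: [2.437, 1.982, -0.001]
contact_force: [1.0, -0.9, 0.9]
grip_width: 0.0598
gripper_force: 0.0
9.825 tcp [0.5347 0.074  0.239 ] yawx 78.24 z [-0.    -0.001 -1.   ] j [-0.02  0.27 -0.27  1.86  0.09  1.02 -0.54] F [ 1.  -0.9  0.9] m [-0.02  0.    0.06] g 0.0598 0.0
```

View pics/w2.png

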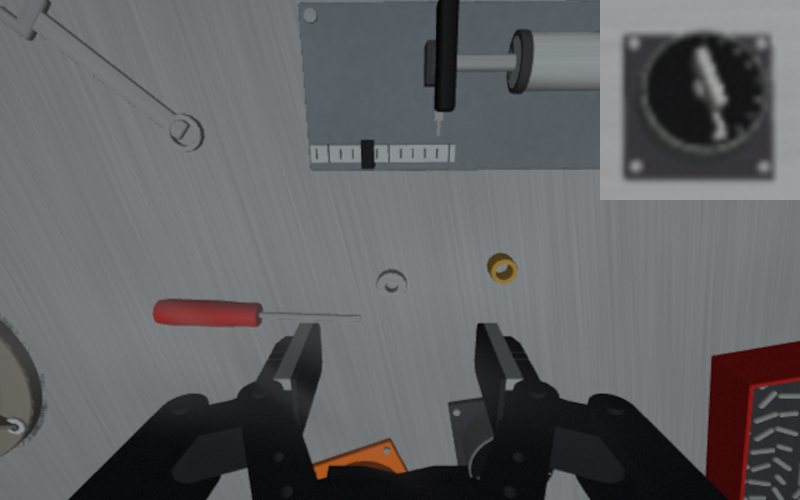

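In the inset the key pointer lies against the stop pin. In the wrist view (scaled by 1.25) the clip is at (368,154), the slide pointer tip at (438,135), the bar end at (447,110) and the plate corner at (312,170). Next I'll measure these.

```bash
python3 - <<'E'
import pickle;from h import *
from s import *
f,t=pickle.load(open("f2.pkl","rb"));g=f["color"].astype(int).max(2)
# bar edges & clip extents at native px
for v in (40,55,70,80): 
    x=np.where(g[v,335:380]<45)[0];print("bar row",v,x.min()+335,x.max()+335)
for v in (116,120,124,128):
    x=np.where(g[v,275:315]<60)[0];print("clip row",v,x.min()+275,x.max()+275)
c=np.where(g[105:145,294]<60)[0];print("clip rows",c.min()+105,c.max()+105)
b=np.where(g[60:100,357]<45)[0];print("bar end row",b.max()+60)
print(g[96:110,350])
R=lambda u,v,z:ray(f,u,v,z)
e=[R(302/1.25,20/1.25,.012),R(312/1.25,160/1.25,.012)]
yaw2=np.arctan2(*(e[0]-e[1])[1::-1]) ; print("left edge dir",np.degrees(yaw2)-90)
e2=[R(320/1.25,169.5/1.25,.012),R(590/1.25,169.5/1.25,.012)];d=e2[1]-e2[0];print("low edge",np.degrees(np.arctan2(d[1],d[0])))
E
```

```text
9.925 tcp [0.5349 0.0734 0.2391] yawx 78.21 z [-0.    -0.001 -1.   ] j [-0.02  0.27 -0.27  1.86  0.09  1.02 -0.54] F [-0.2  0.  -0.5] m [-0.03 -0.05 -0.04] g 0.0602 0.0
bar row 40 340 365
bar row 55 340 364
bar row 70 348 363
bar row 80 348 363
clip row 116 289 298
clip row 120 289 298
clip row 124 289 298
clip row 128 289 298
clip rows 112 134
bar end row 88
[122 121 121 121 121 121 121 122 121 122 121 121 118 104]
left edge dir -11.570126755911318
low edge -11.803354882711258
```

```bash
python3 - <<'E'
import pickle;from h import *
from s import *
f,t=pickle.load(open("f2.pkl","rb"))
y=np.radians(-11.75);ex=np.array([np.cos(y),np.sin(y),0]);ey=np.array([-ex[1],ex[0],0])
J=lambda u,v,z:(lambda P:np.array([P@ex,P@ey])*1000)(ray(f,u,v,z))
bl,br=J(347.5,75,.06),J(363.5,75,.09);print("bar",bl,br,"centre",(bl+br)/2)
be=J(357,88.5,.09);print("bar end (y=-35)",be)
cl,cr=J(288.5,122,.042),J(298.5,122,.022);print("clip",cl,cr,(cl+cr)/2)
print("clip inner/outer y(.022/.042)",J(294,111.5,.042),J(294,134.5,.042))
g=f["color"][95:108,340:362].astype(int).sum(2)
print(g)
print("ptr",J(350.4,105,.032),"corner -110,-83",J(312/1.25,169.5/1.25,.012))
bx=((bl+br)/2)[0];by=be[1]+35
for dx in(0,):to(np.array([bx,by,0])@np.array([ex*1e-3,ey*1e-3,[0,0,0]])+[0,0,.067])
E
```

```text
9.925 tcp [0.5349 0.0734 0.2391] yawx 78.21 z [-0.    -0.001 -1.   ] j [-0.02  0.27 -0.27  1.86  0.09  1.02 -0.54] F [-0.2  0.  -0.5] m [-0.03 -0.05 -0.04] g 0.0602 0.0
bar [535.33745573 280.15641862] [545.86927275 278.76089106] centre [540.60336424 279.45865484]
bar end (y=-35) [540.95358929 268.36671219]
clip [479.16275986 237.33489362] [487.97635978 235.61916555] [483.56955982 236.47702959]
clip inner/outer y(.022/.042) [484.9123064  247.43785961] [484.34774203 225.02246981]
[[285 285 288 283 286 284 291 322 351 351 362 363 366 355 322 280 279 279
  274 279 280 278]
 [282 287 285 287 284 285 294 316 318 324 359 359 350 322 302 283 281 280
  280 278 281 280]
 [282 285 283 284 282 285 285 282 288 312 355 344 308 279 282 277 276 277
  278 279 280 282]
 [283 283 282 285 283 285 284 283 288 313 355 344 309 282 284 279 281 278
  279 276 280 280]
 [281 284 287 284 285 284 286 283 287 308 353 344 309 286 281 278 279 279
  280 280 282 282]
 [281 284 283 286 286 283 285 283 279 293 354 347 306 288 286 282 283 280
  281 280 281 278]
 [282 284 283 286 284 285 283 284 276 296 354 344 308 286 285 281 281 281
  277 280 282 280]
 [280 283 284 284 283 282 282 284 275 295 354 345 306 287 283 286 280 283
  279 279 280 282]
 [279 283 286 286 283 283 280 283 280 304 356 340 295 287 282 282 279 279
  279 279 277 279]
 [283 282 288 286 284 283 280 281 289 327 354 340 296 283 283 278 280 279
  277 277 277 277]
 [283 285 288 283 282 281 280 281 289 324 356 339 293 282 278 279 281 279
  276 279 276 279]
 [287 284 286 283 283 280 282 282 288 323 355 340 295 280 279 277 277 276
  274 277 276 276]
 [286 285 284 284 287 285 283 281 291 325 354 339 294 281 276 280 276 277
  273 276 275 278]]
ptr [541.45608781 253.17852657] corner -110,-83 [433.10133318 220.19992363]
shift units [4.91 1.27 6.88]
```

The jig fit is consistent: the origin from the plate corner and from the bar agrees within 2 mm, and the clip's inner face is 56 mm beside the handle as given. The pull comes out at about 57 mm. Next I'll go over the bar and pinch it.

```bash
python3 -m creep '{"rows":[[1.2,0.4,0,0,0,0,50],[3.2,0.9,0,0,0,0,50],[4.6,1.25,0.6,0,0,0,50],[4.9,1.27,2.2,0,0,0,50],[4.9,1.27,4,0,0,0,50],[4.9,1.27,4.8,0,0,0,50],[4.9,1.27,4.8,0,0,0,50]]}'
python3 - <<'E'
from s import *
y=np.radians(-11.75);ex=np.array([np.cos(y),np.sin(y),0]);ey=np.array([-ex[1],ex[0],0])
to(ex*.541+ey*.3033+[0,0,.070])
E
```

```text
clock: 10.8
tcp_pos: [0.5898, 0.1877, 0.1183]
orientation: [-2.435, -1.984, 0.004]
contact_force: [-0.7, -0.6, 0.7]
grip_width: 0.0504
gripper_force: 0.0
10.8 tcp [0.5898 0.1877 0.1183] yawx 78.34 z [-0.002 -0.001 -1.   ] j [-0.2   0.54 -0.28  1.78  0.19  0.85 -0.77] F [-0.7 -0.6  0.7] m [ 0.02 -0.04  0.03] g 0.0504 0.0
shift units [-0.02  0.08  1.93]
```

```bash
python3 -m creep '{"rows":[[0,0.05,0.8,0,0,0,45],[0,0.05,1.6,0,0,0,40],[0,0.05,1.93,0,0,0,40],[0,0.05,1.93,0,0,0,40],[0,0.05,1.93,0,0,0,0],[0,0.05,1.93,0,0,0,0],[0,0.05,1.93,0,0,0,0],[0,0.05,1.93,0,0,0,0]]}' 60
python3 - <<'E'
from s import *
y=np.radians(-11.75);ex=np.array([np.cos(y),np.sin(y),0]);ey=np.array([-ex[1],ex[0],0])
print(o["tcp_pos"]@ex,o["tcp_pos"]@ey)
E
```

```text
clock: 11.8
tcp_pos: [0.5911, 0.1892, 0.0719]
orientation: [2.433, 1.987, 0.001]
contact_force: [-2.5, -0.4, 6.2]
grip_width: 0.0106
gripper_force: 60.2
11.8 tcp [0.5911 0.1892 0.0719] yawx 78.46 z [ 0.  0. -1.] j [-0.21  0.6  -0.26  1.8   0.21  0.77 -0.79] F [-2.5 -0.4  6.2] m [0.03 0.68 0.04] g 0.0106 60.24142026901245
0.5402155495605268 0.3056001623172011
```

```bash
python3 -m creep '{"rows":[[0,-0.2,0,0,0,0,0],[0,-0.6,0,0,0,0,0],[0,-1,0,0,0,0,0],[0,-1.4,0,0,0,0,0],[0,-1.8,0,0,0,0,0],[0,-2.1,0,0,0,0,0],[0,-2.27,0,0,0,0,0],[0,-2.27,0,0,0,0,0],[0,-2.27,0,0,0,0,0]]}' 70
python3 - <<'E'
from bench import optics
from s import *;import pickle;from h import *
y=np.radians(-11.75);ex=np.array([np.cos(y),np.sin(y),0]);ey=np.array([-ex[1],ex[0],0])
print(o["tcp_pos"]@ex,o["tcp_pos"]@ey)
F={n:optics.grab_frame(n) for n in("scene","top","wrist")};pickle.dump(F,open("f3.pkl","wb"))
q=ex*.484+ey*.25+[0,0,.032]
def crop(n,w,h,k):
    u,v=map(int,proj(F[n],q));x=min(max(u-w//2,0),640-w);yy=min(max(v-h//2,0),400-h);print(n,u,v,x,yy)
    return cv2.resize(F[n]["color"][yy:yy+h,x:x+w],None,fx=k,fy=k,interpolation=cv2.INTER_CUBIC)
cv2.imwrite("pics/v3.png",np.hstack([crop("scene",80,80,5),crop("top",80,80,5)]))
E
```

```text
clock: 12.92
tcp_pos: [0.5394, 0.1996, 0.0719]
orientation: [2.432, 1.983, 0.009]
contact_force: [9.8, -0.8, -3.3]
grip_width: 0.0107
gripper_force: 68.6
12.925 tcp [0.5394 0.1996 0.0719] yawx 78.37 z [ 0.007  0.001 -1.   ] j [-0.25  0.54 -0.27  1.92  0.22  0.71 -0.85] F [ 9.8 -0.8 -3.3] m [-0.31 -1.66  0.2 ] g 0.0107 68.56308817863464
0.48743411426725514 0.30529662330287105
scene 322 270 282 230
top 276 172 236 132
```

View pics/v3.png

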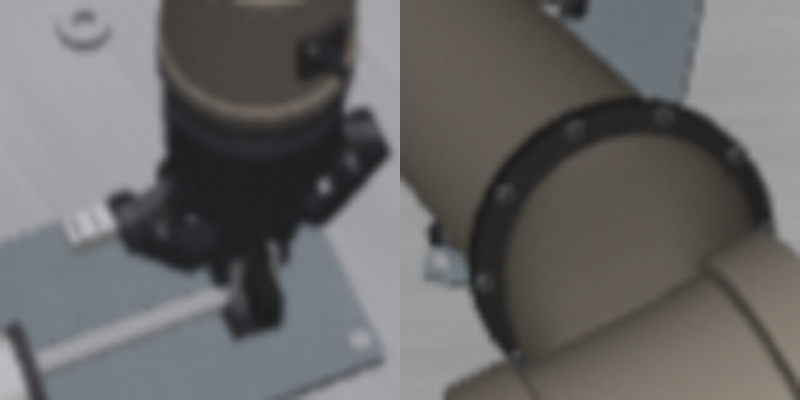

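Both crops show the arm hiding the clip. The bar and rod are visible at scene crop (255,300), with the bar still held. The arm lags about 4 mm under the spring, so I'll add that and check the bar in the wrist view.

```bash
python3 -m creep '{"rows":[[0,-0.08,0,0,0,0,0],[0,-0.15,0,0,0,0,0],[0,-0.15,0,0,0,0,0],[0,-0.15,0,0,0,0,0]]}'
python3 - <<'E'
from bench import optics
from s import *;import pickle;from h import *
y=np.radians(-11.75);ex=np.array([np.cos(y),np.sin(y),0])
f=optics.grab_frame("wrist");pickle.dump(f,open("f4.pkl","wb"))
print([round(float(r.get_obs()["tcp_pos"]@ex),4)])
cv2.imwrite("pics/w4.png",cv2.resize(f["color"],(800,500),interpolation=cv2.INTER_CUBIC))
E
```

```text
clock: 13.58
tcp_pos: [0.5359, 0.2003, 0.0719]
orientation: [2.433, 1.983, 0.01]
contact_force: [9.8, -1.1, -5.4]
grip_width: 0.0108
gripper_force: 68.6
13.575 tcp [0.5359 0.2003 0.0719] yawx 78.36 z [ 0.007  0.001 -1.   ] j [-0.26  0.53 -0.27  1.93  0.22  0.7  -0.86] F [ 9.8 -1.1 -5.4] m [-0.38 -1.74  0.22] g 0.0108 68.5750687122345
[0.4839]
```

View pics/w4.png

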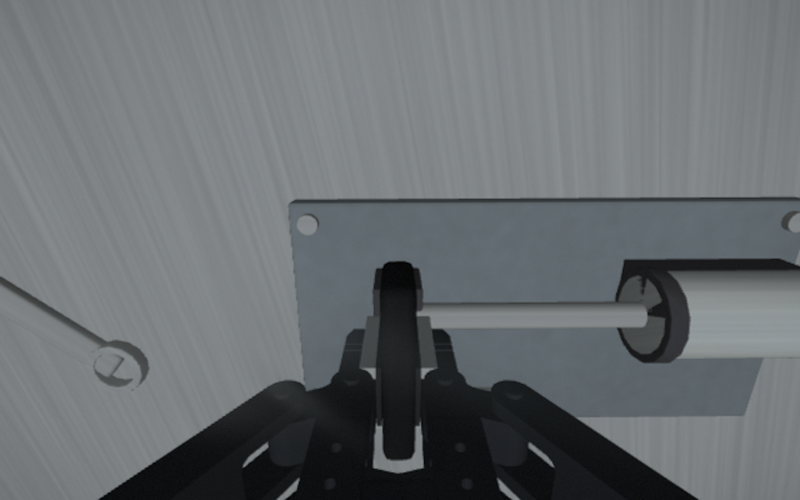

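The wrist view shows the bar between the pads, centred at (398,300). The plate's left corner is at (290,202) and the rod is drawn out of the tube. I'll check the travel against the plate.

```bash
python3 - <<'E'
import pickle;from h import *
f=pickle.load(open("f4.pkl","rb"));g=f["color"].astype(int).max(2)
y=np.radians(-11.75);ex=np.array([np.cos(y),np.sin(y),0]);ey=np.array([-ex[1],ex[0],0])
J=lambda u,v,z:(lambda P:np.array([P@ex,P@ey])*1000)(ray(f,u,v,z))
for v in(270,290,330,420):
  print(v,J(398/1.25,v/1.25,.09))
print("bar end",J(398/1.25,262/1.25,.09),"corner",J(290/1.25,202/1.25,.012),J(299/1.25,320/1.25,.012))
for v in(260,270): x=np.where(g[v,290:350]<40)[0]+290;print(x.min(),x.max(),g[v,300:338])
E
```

```text
270 [484.03356802 344.01182731]
290 [484.04262023 337.24937377]
330 [484.06170037 322.99555006]
420 [484.11008462 286.85008852]
bar end [484.03003297 346.65269273] corner [431.96024019 349.59418658] [431.36503127 285.24483805]
304 333 [73 74 70 53 31 34 35 33 35 35 35 36 34 35 34 34 34 33 33 34 33 32 31 33
 33 31 31 28 29 27 27 25 21 37 62 71 71 71]
303 349 [73 69 56 36 37 36 37 39 38 38 40 38 38 38 38 37 37 39 37 36 37 36 36 35
 34 35 34 34 33 33 30 31 27 28 46 69 72 72]
```

```bash
python3 -m creep '{"rows":[[0,-0.02,0,0,0,0,0],[0,-0.02,0,0,0,0,0],[0,-0.02,0,0,0,0,0],[0,-0.02,0,0,0,0,0],[0,-0.02,0,0,0,0,0]]}'
python3 -c "
from bench import r
print(r.hand_in())"
```

```text
clock: 14.25
tcp_pos: [0.5356, 0.2004, 0.0719]
orientation: [2.432, 1.982, 0.01]
contact_force: [10.4, -1.6, -4.3]
grip_width: 0.0104
gripper_force: 68.4
the job is handed in; nothing more can be done
None
```

I wound the key to its stop pin, pulled the slide about 57 mm to the index clip, and handed in at 14.25 s with the gripper still holding it; by my measurements the pointer is within about 1.5 mm of the clip, though the arm hid the clip itself at the end and the hand-in gave no verdict.

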